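# Tuck a cover strip under the duct flap and hold it down

## Robot

A 6-joint arm with a two-finger parallel gripper is mounted at the origin on the work surface. World frame = base frame: x ahead of the robot, y to its left, z up, the work surface at z = 0. Lengths are in m, angles in rad, forces in N, time in s.
With the tool pointing down it reaches from about 0.35 to 0.875 m from the base axis. Payload 4.2 kg.
Tool frame: the origin (TCP) lies at the very end of the fingers, on their centre line; the grasp point (between the pads) lies 19 mm behind it (arm.hold_point_z is the distance from the TCP to the grasp point, in m); z points along the fingers, y is the line along which they close (so a half turn about z gives the same grasp; the last joint's range is limited). The gripper opens to 85 mm and grips with 20 to 120 N. Pads are 22 mm wide; open, the fingers measure 114 mm over their backs; the gripper's body (76 mm by 85 mm) begins 54 mm behind the grasp point. The pads swing forward as they close: fully open they stand 13 mm farther back than shut.
Start: joints at [1.509, 0.385, 0.008, 0, -1.194, -0.259], TCP at [0.197, 0.593, 0.231] pointing down, gripper open.
Joint ranges: [-3.14, 3.14], [-1.21, 2.06], [-1.07, 1.41], [-3.16, 2.05], [-2.99, -0.16], [-3.1, 3.1]. Speed limits (rad/s): [2.79, 2.79, 3.14, 3.14, 3.14, 3.14].

## Interface

Orientations are given as a unit quaternion [x, y, z, w].
In Python, from rig import arm gives the robot as it stands.
- The arm moves only by the tool jog_arm, never from a script. Its argument "moves" is a list of rows, each a list of 2 entries, a list of its own where there are three numbers: the shift along the tool's x, y, z as a fraction of full scale, then the turn, a rotation vector about the tool's x, y, z as a fraction of full scale. In form: [[[dx, dy, dz], [ax, ay, az]], ...]. A call has 1 to 20 rows; each row is the pose to reach, as a shift and turn from the pose commanded when the call began, along the tool's axes at that moment; what a row does not reach only later rows make up. Full scale, the value 1, is 0.1 m for a shift and pi/4 rad for a turn. A row lasts 1/8 s, in which the tool goes at most 62.5 mm and 10.7 degrees, less where a joint would pass 70% of its speed; a pose out of reach is approached as far as the arm can. A call with a number of a shift or a turn outside -1 to 1 is refused whole. A call with a gripper value outside its range is refused whole. "grip" is the opening, from -1 (shut) to 1 (fully open), set as the call begins (left out, the last holds). The fingers move at their own pace and stop on an object; "squeeze" is the grip in N (left out, the last holds). Time passes only in rows, so rows that repeat a pose let the fingers close. It gives the time, the measured TCP pose, the force, the opening and the grip force at its end, in the units of the state.
- arm.get_obs(): the state, without advancing time (a new reading comes with each control period).
- arm.grab_frame(name): name is "scene" or "top" or "wrist"; returns the picture (400x640x3 uint8, red, green, blue); there is no depth.
- arm.camera_info(name): a dict with "fov_y" (degrees; the focal length in pixels is half the picture's height over the tangent of half this angle, whatever the lens; pixels are square), "cx", "cy" (the principal point, pixels), "k1" (the pictures are not rectified: a ray, as slopes to the right and down, at radius r is drawn at 1 + k1 r^2 times it, then the intrinsics apply), "rvec" (rotation vector, rad) and "tvec" (3), from world to camera coordinates, as OpenCV has them; the wrist camera has in their place "tool_from_camera" (4x4, takes a point from camera to tool coordinates, whose origin is the TCP and whose axes are the flange's). Camera axes: x right, y down, z forward; pixel columns grow to the right and rows downward; lengths in m; the calibration is good to about 2 mm. A picture is of the moment at which its call begins: read the wrist's pose just before it. camera_info takes no time and is no camera call.
- arm.finish_job(): hands the job in; it is judged then, once.
The state is a dict: "clock": time; "joint_pos": joint angles; "qd": joint speeds; "joint_torque": joint torques, N m; "position": TCP position; "eef_rot": TCP orientation; "contact_force": force on the tool from outside, world axes, zero at the start; "moment": the same for the moment, N m; "finger_gap": finger opening in m; "grasp_force": force on a finger pad.
Only numpy, scipy, OpenCV 4.12 (cv2) and the standard library are available. Lean on these libraries where they do the work, as an engineer would, in place of code of your own. Each camera call takes 0.05 s, during which the arm holds its last target. There are 200 camera calls.

## Task

Pick up the aluminium cover strip by its red grip, lay it on the green perforated panel and slide its long plain edge about 20 mm under the yellow hinged flap along its whole length, without lifting the flap and without disturbing the other parts lying about. Finish while still holding: keep the strip pressed firmly down, flat on the panel, with the gripper, and do not let go.

Things in the scene. Friction and masses are not known exactly. Their poses are not given: they have to be found in the camera images.
- strip_grip (a point): Middle of the cover strip's red grip block, 24 mm above the strip's underside and 20 mm above its plate. The block is 14 mm thick (strip x), 50 mm long (strip y), 40 mm tall; grip it across its 14 mm from above. Strip axes: +x towards the plain edge to be tucked, z up. The plain edge is 62 mm ahead (+x), the opposite edge 18 mm behind.
- strip_edge (a point): Middle of the strip's plain edge (the long edge farther from the red grip), at the underside of the plate; strip axes, +x pointing out of the strip over the edge.
- strip_edge_left (a point): Left (+y) end of the plain edge, at the underside, 65 mm from its middle.
- strip_edge_right (a point): Right (-y) end of the plain edge, at the underside, 65 mm from its middle.
- flap_line (a point): Point on the panel's upper surface straight below the middle of the flap's free edge (white band). Panel axes: +x runs level in under the flap, towards its hinge and the grey slotted duct; y along the flap's edge; z up. The panel is free for 155 mm in front (-x) of this point, except for the small relay near its front left corner.
- flap (a joint): Angle (rad) of the yellow hinged flap: 170 mm wide (panel y), 75 mm from free edge to hinge (panel x), 3 mm thick, 0.1 kg. At 0 it lies level on its stop, underside 8 mm above the panel, so the 4 mm strip goes in under it when slid flat along the panel. Grows as the free edge is lifted; it swings up at a light touch and falls back.
- strip: The loose cover strip: bare aluminium plate 80 mm (x) x 130 mm (y) x 4 mm thick, about 0.18 kg, with the red grip standing on it; starts flat on the bench, left or right of the panel. Origin: centre of the plate's underside, 22 mm ahead (+x) of the grip's middle; axes as for its grip.
- panel: Fixed green perforated mounting panel, 280 mm (x) x 300 mm (y), its flat hard surface 30 mm above the bench, with duct, hinge and flap. Origin on the bench under its centre, 15 mm behind (-x) and 30 mm below the flap_line point. The grey duct, 24 mm tall, begins 86 mm beyond the flap's free edge.
- contactor: Loose black and grey contactor, 75 x 45 mm, 77 mm tall, standing on the bench on the other side of the panel from the strip; leave alone. Origin at its underside centre.
- relay: Loose small blue and grey relay, 30 x 22 mm, 48 mm tall, standing on the panel near the front left corner, about 125 mm to the left (panel +y) of its middle line and 125 mm in front of the flap's edge; leave alone. Origin at its underside centre.
- screwdriver: Loose red-handled screwdriver on the bench right of the panel; leave alone.
- cutters: Loose cutters with orange and black handles on the bench left of the panel; leave alone. Origin near the pivot.
- terminals: Loose row of white and grey terminal blocks, 42 x 70 mm, 44 mm tall, on the bench at the left; leave alone.
Mind the look-alikes: they are no part of the job. Leave any brown or pink look-alike of the strip alone.

How it is judged:
By the outcome, as a careful person would: the job done as asked, in the order asked, and still so for the second after the job is handed in, while the arm keeps its last pose, push and grip.
It also fails if it takes over 38 s, if anything falls off the work surface, if the arm or the gripper's body presses on something with over 40 N, if the wrist force passes 120 N, or if a joint passes its speed limit or range.

## Working session

There is one attempt and no reset: what is moved stays moved. The work goes in short steps, Python scripts to look and compute and a tool call to move; the robot and the scene stay as the last step left them, time stands still between calls to the robot, and variables do not carry over. Pictures are saved under pics/ and viewed, at most 10 in all, crops included, and the job is handed in when it is done.

Besides the shell and the picture viewer there is one more tool, called after "Emit:" as name([rows], argument=value, ...), one row to a line, values as JSON. jog_arm: Moves the arm, as the interface text tells. Its arguments: {"type":"object","properties":{"moves":{"type":"array"},"grip":{"type":"number"},"squeeze":{"type":"number"}},"required":["moves"]}

```bash
mkdir -p pics; ls; cat > h.py <<'E'
import numpy as np,cv2
from rig import arm
from scipy.spatial.transform import Rotation as R
def cam(name,obs=None):
    c=arm.camera_info(name); f=200/np.tan(np.radians(c['fov_y'])/2)
    if name=='wrist':
        o=obs or arm.get_obs(); T=np.array(c['tool_from_camera']); Rt=R.from_quat(o['eef_rot']).as_matrix()
        Rw=Rt@T[:3,:3]; p=Rt@T[:3,3]+np.array(o['position'])
    else:
        Rc=R.from_rotvec(c['rvec']).as_matrix(); Rw=Rc.T; p=-Rc.T@np.array(c['tvec'])
    return f,c['cx'],c['cy'],c['k1'],Rw,p
def cast(C,px,z):
    f,cx,cy,k1,Rw,p=C; px=np.atleast_2d(px).astype(float)
    d=(px-[cx,cy])/f; u=d.copy()
    for _ in range(20): u=d/(1+k1*(u**2).sum(1,keepdims=True))
    r=np.c_[u,np.ones(len(u))]@Rw.T
    return p+r*((z-p[2])/r[:,2])[:,None]
def proj(C,P):
    f,cx,cy,k1,Rw,p=C; q=(np.atleast_2d(P)-p)@Rw; u=q[:,:2]/q[:,2:]
    return u*(1+k1*(u**2).sum(1,keepdims=True))*f+[cx,cy]
def grab(name,fn):
    o=arm.get_obs(); im=np.array(arm.grab_frame(name)); cv2.imwrite('pics/'+fn,im[:,:,::-1]); return im,cam(name,o)
E
python3 - <<'E'
from h import *
grab('top','top0.png');grab('scene','scene0.png')
o=arm.get_obs();print(o['position'],o['eef_rot'],o['finger_gap'],arm.hold_point_z)
E
```

```text
pics
[0.19689285 0.5926326  0.23032899] [ 9.87150543e-01 -1.59790002e-01 -1.05645569e-04  9.74538406e-04] 0.08545758377064232 0.0187
```

View pics/top0.png

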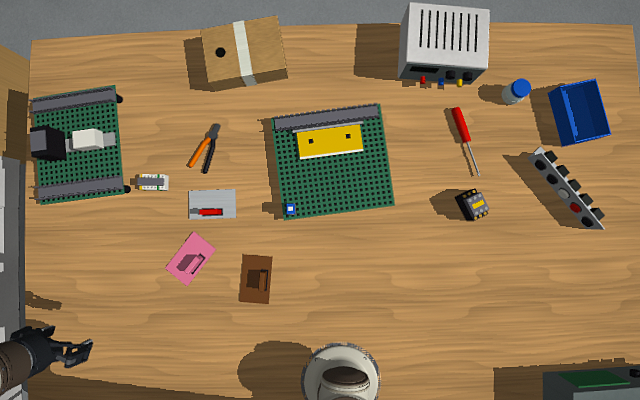

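View pics/scene0.png

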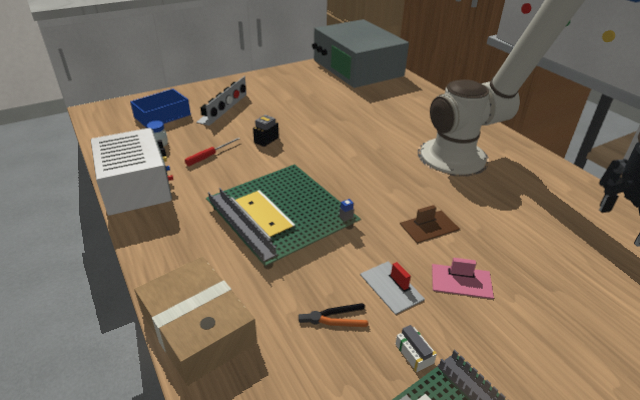

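The top view shows the grey strip at about (212,204) with its red grip at (210,212), so its plain edge faces up the picture. The panel is at (333,160) with the yellow flap at (330,140), and the relay sits at (291,208). Next I'll measure these.

```bash
python3 - <<'E'
from h import *
im=cv2.imread('pics/top0.png'); C=cam('top'); hsv=cv2.cvtColor(im,cv2.COLOR_BGR2HSV)
def big(m,roi):
    z=np.zeros_like(m); x0,y0,x1,y1=roi; z[y0:y1,x0:x1]=m[y0:y1,x0:x1]
    z=cv2.morphologyEx(z,cv2.MORPH_CLOSE,np.ones((7,7)))
    c=max(cv2.findContours(z,0,1)[0],key=cv2.contourArea); return c[:,0]
def rep(n,m,roi,z):
    c=big(m,roi); P=cast(C,c,z)[:,:2].astype(np.float32)
    r=cv2.minAreaRect(P); b=cv2.boxPoints(r); print(n,np.round(r[0],4),np.round(r[1],4),r[2],'px',cv2.boundingRect(c)); print(np.round(b,4).tolist())
rep('plate',((hsv[...,1]<60)|((hsv[...,1]>150)&((hsv[...,0]<6)|(hsv[...,0]>172)))).astype(np.uint8)*255,(180,180,245,228),.004)
rep('red',cv2.inRange(hsv,(0,150,100),(6,255,255))|cv2.inRange(hsv,(172,150,100),(180,255,255)),(185,185,240,225),.044)
rep('flap',cv2.inRange(hsv,(20,150,100),(32,255,255)),(280,110,380,170),.041)
rep('panel',cv2.inRange(hsv,(50,60,30),(90,255,255)),(260,95,400,225),.03)
rep('blue',cv2.inRange(hsv,(100,120,80),(125,255,255)),(280,195,305,222),.04)
E
```

```text
plate [0.4911 0.3428] [0.0806 0.1307] 0.9118329286575317 px (189, 189, 47, 31)
[[0.4498000144958496, 0.4074999988079071], [0.45190000534057617, 0.2768000066280365], [0.5325000286102295, 0.27810001373291016], [0.5303999781608582, 0.40880000591278076]]
red [0.4685 0.3383] [0.0566 0.0133] 88.70922088623047 px (199, 209, 22, 6)
[[0.46129998564720154, 0.3100999891757965], [0.47450000047683716, 0.30979999899864197], [0.4758000075817108, 0.36640000343322754], [0.4625000059604645, 0.3666999936103821]]
flap [0.6519 0.0159] [0.0668 0.1702] 6.122379779815674 px (297, 124, 66, 33)
[[0.6096000075340271, 0.09690000116825104], [0.6277999877929688, -0.0723000019788742], [0.6941999793052673, -0.06520000100135803], [0.6761000156402588, 0.10400000214576721]]
panel [0.5966 0.0104] [0.2779 0.2992] 6.236178874969482 px (271, 104, 124, 116)
[[0.4422000050544739, 0.14399999380111694], [0.474700003862381, -0.1534000039100647], [0.7509999871253967, -0.12319999933242798], [0.7184000015258789, 0.17419999837875366]]
blue [0.473  0.1242] [0.0212 0.0265] 88.83212280273438 px (286, 203, 9, 11)
[[0.4595000147819519, 0.11379999667406082], [0.4860000014305115, 0.11330000311136246], [0.48649999499320984, 0.13449999690055847], [0.45989999175071716, 0.13510000705718994]]
```

Emit:
jog_arm([
  [[0.42, 0.19, 0], [0, 0, 0]],
  [[0.84, 0.38, 0], [0, 0, 0]],
], grip=1)

```text
clock: 0.35
position: [0.265, 0.5297, 0.2305]
eef_rot: [0.987, -0.159, -0.0, 0.001]
contact_force: [0.2, 0.6, -0.0]
finger_gap: 0.0856
grasp_force: 0.0
```

Emit:
jog_arm([
  [[0.42, 0.19, 0], [0, 0, 0]],
  [[0.84, 0.38, 0], [0, 0, 0]],
])

```text
clock: 0.6
position: [0.3332, 0.4667, 0.2308]
eef_rot: [0.987, -0.16, -0.0, 0.0]
contact_force: [-0.0, 0.2, -0.1]
finger_gap: 0.0855
grasp_force: 0.0
```

Emit:
jog_arm([
  [[0.42, 0.19, 0], [0, 0, 0]],
  [[0.84, 0.38, 0], [0, 0, 0]],
])

```text
clock: 0.85
position: [0.401, 0.4042, 0.2309]
eef_rot: [0.987, -0.16, -0.0, 0.0]
contact_force: [0.6, 0.7, 0.3]
finger_gap: 0.0859
grasp_force: 0.0
```

Emit:
jog_arm([
  [[0.42, 0.19, 0], [0, 0, 0.2]],
  [[0.84, 0.38, 0], [0, 0, 0.4]],
  [[0.84, 0.38, 0], [0, 0, 0.6]],
  [[0.84, 0.38, 0], [0, 0, 0.8]],
])

```text
clock: 1.35
position: [0.4683, 0.342, 0.2306]
eef_rot: [0.888, -0.46, -0.0, 0.001]
contact_force: [-0.3, 0.6, -0.4]
finger_gap: 0.0855
grasp_force: 0.0
```

Emit:
jog_arm([
  [[0, 0, 0], [0, 0, 0.2]],
  [[0, 0, 0], [0, 0, 0.4]],
  [[0, 0, 0], [0, 0, 0.6]],
  [[0, 0, 0], [0, 0, 0.77]],
  [[0, 0, 0], [0, 0, 0.77]],
])

```text
clock: 1.98
position: [0.4678, 0.3427, 0.2308]
eef_rot: [0.714, -0.701, -0.0, 0.001]
contact_force: [0.1, -0.5, 0.9]
finger_gap: 0.0856
grasp_force: 0.0
```

```bash
cat >> h.py <<'E'
def plan(P,yaw,o=None):
    "shift and turn (move units) to TCP P, tool x at world angle yaw (deg), tool down"
    o=o or arm.get_obs(); R0=R.from_quat(o['eef_rot']); a=np.radians(yaw)
    Rt=R.from_matrix(np.array([[np.cos(a),np.sin(a),0],[np.sin(a),-np.cos(a),0],[0,0,-1]]))
    print('shift',np.round(R0.inv().apply(np.array(P)-o['position'])/.1,3),'turn',np.round((R0.inv()*Rt).as_rotvec()/(np.pi/4),3))
def st():
    o=arm.get_obs(); print('t',round(o['clock'],2),'p',np.round(o['position'],4),'f',np.round(o['contact_force'],1),'gap',round(o['finger_gap'],4),'gf',np.round(o['grasp_force'],1)); return o
E
python3 - <<'E'
from h import *
st();plan([.469,.3425,.15],-89.1)
grab('wrist','w1.png')
E
```

```text
t 1.98 p [0.4678 0.3427 0.2308] f [ 0.1 -0.5  0.9] gap 0.0856 gf 0.0
shift [ 0.002 -0.013  0.808] turn [ 0.001 -0.001  0.003]
```

View pics/w1.png

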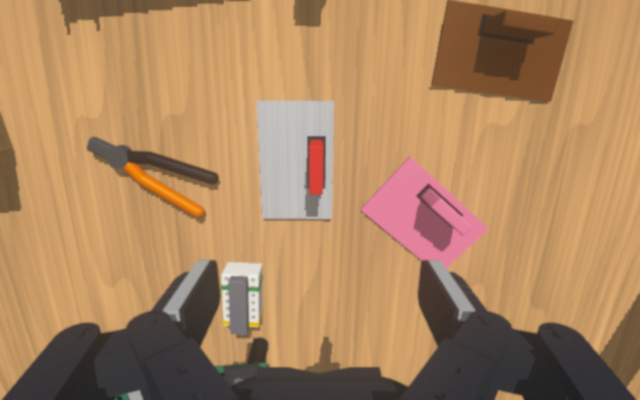

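The wrist view shows the whole strip, about x 257–334 and y 100–219, with the red grip top near (316,166). I'll take finer measurements from this picture.

```bash
python3 - <<'E'
from h import *
im=cv2.imread('pics/w1.png'); C=cam('wrist'); hsv=cv2.cvtColor(im,cv2.COLOR_BGR2HSV)
red=((hsv[...,1]>150)&((hsv[...,0]<6)|(hsv[...,0]>172))&(hsv[...,2]>150)).astype(np.uint8)*255
for n,m,z in (('plate',((hsv[...,1]<50)|(red>0)).astype(np.uint8)*255,.004),('red',red,.044)):
    q=np.zeros_like(m); q[90:235,245:345]=m[90:235,245:345]
    q=cv2.morphologyEx(q,cv2.MORPH_OPEN,np.ones((3,3)))
    c=max(cv2.findContours(q,0,1)[0],key=cv2.contourArea)[:,0]
    r=cv2.minAreaRect(cast(C,c,z)[:,:2].astype(np.float32)); print(n,r,cv2.boundingRect(c))
E
```

```text
plate ((0.4931824207305908, 0.3419461250305176), (0.07987203449010849, 0.12969151139259338), 0.9548673629760742) (257, 101, 77, 118)
red ((0.4714851379394531, 0.33790865540504456), (0.012907903641462326, 0.052790991961956024), 1.1008039712905884) (309, 140, 14, 54)
```

Emit:
jog_arm([
  [[0.02, -0.03, 0.5], [0, 0, 0.003]],
  [[0.02, -0.03, 1], [0, 0, 0.003]],
])

```text
clock: 2.28
position: [0.4713, 0.3412, 0.1307]
eef_rot: [0.713, -0.701, -0.0, -0.001]
contact_force: [-0.3, -0.3, -0.3]
finger_gap: 0.0853
grasp_force: 0.0
```

Emit:
jog_arm([
  [[0, 0, 0.3], [0, 0, 0]],
  [[0, 0, 0.6], [0, 0, 0]],
  [[0, 0, 0.8], [0, 0, 0]],
  [[0, 0, 0.8], [0, 0, 0]],
])

```text
clock: 2.78
position: [0.4702, 0.34, 0.0496]
eef_rot: [0.713, -0.701, 0.0, 0.002]
contact_force: [-1.1, -0.3, 0.4]
finger_gap: 0.0851
grasp_force: 0.0
```

Emit:
jog_arm([
  [[0, 0, 0.2], [0, 0, 0]],
  [[0, 0, 0.35], [0, 0, 0]],
  [[0, 0, 0.42], [0, 0, 0]],
  [[0, 0, 0.42], [0, 0, 0]],
  [[0, 0, 0.42], [0, 0, 0]],
])

```text
clock: 3.4
position: [0.4714, 0.3413, 0.0099]
eef_rot: [0.712, -0.702, 0.0, -0.001]
contact_force: [-0.6, -0.3, -0.8]
finger_gap: 0.0854
grasp_force: 0.0
```

Emit:
jog_arm([
  [[0, 0, 0], [0, 0, 0]],
  [[0, 0, 0], [0, 0, 0]],
  [[0, 0, 0], [0, 0, 0]],
  [[0, 0, 0], [0, 0, 0]],
  [[0, 0, 0], [0, 0, 0]],
  [[0, 0, 0], [0, 0, 0]],
  [[0, 0, 0], [0, 0, 0]],
  [[0, 0, 0], [0, 0, 0]],
], grip=-1, squeeze=90)

```text
clock: 4.4
position: [0.4711, 0.3411, 0.0096]
eef_rot: [0.712, -0.702, 0.0, -0.0]
contact_force: [-1.6, 1.3, 3.1]
finger_gap: 0.0128
grasp_force: 88.1
```

Emit:
jog_arm([
  [[0, 0, -0.2], [0, 0, 0]],
  [[0, 0, -0.5], [0, 0, 0]],
  [[0, 0, -0.8], [0, 0, 0]],
  [[0, 0, -1], [0, 0, 0]],
  [[0, 0, -1], [0, 0, 0]],
])

```text
clock: 5.03
position: [0.4713, 0.3414, 0.1101]
eef_rot: [0.712, -0.702, -0.0, -0.001]
contact_force: [-1.0, 0.1, -2.7]
finger_gap: 0.013
grasp_force: 87.7
```

Emit:
jog_arm([
  [[0.2, -0.03, 0], [0, 0, 0]],
  [[0.5, -0.07, 0], [0, 0, 0]],
  [[0.85, -0.14, 0], [0, 0, 0]],
])

```text
clock: 5.4
position: [0.4852, 0.2539, 0.1074]
eef_rot: [0.712, -0.702, -0.0, 0.002]
contact_force: [0.8, -0.1, -1.2]
finger_gap: 0.0126
grasp_force: 87.7
```

Emit:
jog_arm([
  [[0.42, -0.07, 0], [0, 0, 0]],
  [[0.85, -0.14, 0], [0, 0, 0]],
])

```text
clock: 5.65
position: [0.5004, 0.1687, 0.1076]
eef_rot: [0.712, -0.702, -0.0, 0.002]
contact_force: [0.5, 0.0, -1.7]
finger_gap: 0.0131
grasp_force: 87.7
```

Emit:
jog_arm([
  [[0.42, -0.07, 0], [0, 0, 0]],
  [[0.85, -0.14, 0], [0, 0, 0]],
])

```text
clock: 5.9
position: [0.5154, 0.084, 0.1077]
eef_rot: [0.712, -0.702, -0.001, 0.002]
contact_force: [0.2, -0.3, -2.3]
finger_gap: 0.0129
grasp_force: 87.7
```

Emit:
jog_arm([
  [[0.4, -0.06, 0], [0, 0, -0.04]],
  [[0.7, -0.1, 0], [0, 0, -0.1]],
  [[0.83, -0.13, 0], [0, 0, -0.115]],
  [[0.83, -0.13, 0], [0, 0, -0.115]],
  [[0.83, -0.13, 0], [0, 0, -0.115]],
])

```text
clock: 6.52
position: [0.5301, 0.0036, 0.1085]
eef_rot: [0.743, -0.669, -0.001, 0.001]
contact_force: [0.1, 0.3, -1.6]
finger_gap: 0.013
grasp_force: 87.6
```

```bash
python3 - <<'E'
from h import *
o=st();print(o['eef_rot']);plan([.5295,.003,.1],-83.85)
grab('wrist','w2.png')
E
```

```text
t 6.53 p [0.5301 0.0036 0.1085] f [ 0.1  0.3 -1.6] gap 0.013 gf 87.6
[ 7.43032164e-01 -6.69255052e-01 -5.72957423e-04  7.41909766e-04]
shift [0.006 0.007 0.085] turn [ 0.002 -0.    -0.004]
```

View pics/w2.png

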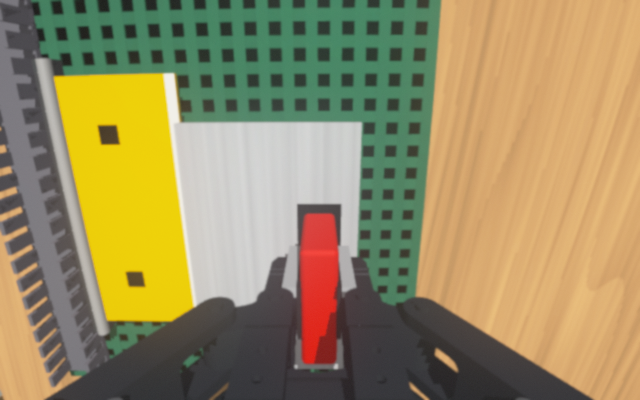

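The strip is held and its plain edge runs from (175,123) to (193,305). The flap is visible beyond it, with its white-band corner at (176,73). I'll work out the offsets.

```bash
python3 - <<'E'
from h import *
im=cv2.imread('pics/w2.png'); C=cam('wrist'); hsv=cv2.cvtColor(im,cv2.COLOR_BGR2HSV)
zu=arm.get_obs()['position'][2]-.0096
# strip plain edge: leftmost grey next to yellow/white ; brightness profile rows
yel=cv2.inRange(hsv,(20,150,80),(34,255,255))
def lastyel(r): 
    x=np.where(yel[r,40:210])[0]; return 40+x.max()+.5
def fit(rows,f):
    p=np.array([[f(r),r] for r in rows]);return p
# yellow boundary where band visible (rows 80..118)
yb=fit(range(80,118,3),lastyel)
def wend(r): # white band end -> green
    x=np.where((hsv[r,160:200,1]<60)&(hsv[r,160:200,2]>150))[0]; return 160+x.max()+.5
wb=fit(range(80,118,3),wend)
u=np.array([np.cos(np.radians(6.15)),np.sin(np.radians(6.15))]);v=np.array([-u[1],u[0]])
F=np.array([.611,.0117])
def rep(n,p,z):
    P=cast(C,p,z)[:,:2]; d=(P-F); a,b=np.polyfit(d@v,d@u,1); print(n,'mean along,lat',np.round((d@u).mean(),4),np.round((d@v).mean(),4),'slope deg',np.degrees(np.arctan(a)).round(2),'x at lat0',round(b,4))
rep('yellow bound',yb,.041);rep('white end',wb,.041)
c=max(cv2.findContours(yel,0,1)[0],key=cv2.contourArea)[:,0]
P=cast(C,c,.041)[:,:2]-F; print('yellow lat range',np.round([(P@v).min(),(P@v).max()],4),'x range',np.round([(P@u).min(),(P@u).max()],4))
for r in (130,160,200,240,280,300): print(r,lastyel(r),im[r,int(lastyel(r))-4:int(lastyel(r))+14].sum(1).tolist())
# strip corners cast at plate top
rep('strip edge',np.array([[175,123],[193,305]]),zu+.004)
print((cast(C,[[175,123],[361,122],[193,305]],zu+.004)[:,:2]-F)@np.array([u,v]).T)
for lat in(-75,75):
    pass
p=arm.get_obs()['position'][:2]-F; print('tcp in panel',p@u,p@v)
E
```

```text
yellow bound mean along,lat 0.0094 -0.0727 slope deg 0.36 x at lat0 0.0099
white end mean along,lat 0.004 -0.0727 slope deg -0.54 x at lat0 0.0033
yellow lat range [-0.0873  0.0856] x range [0.0105 0.0774]
130 168.5 [458, 457, 458, 459, 461, 557, 643, 697, 706, 695, 667, 637, 620, 614, 616, 613, 615, 616]
160 172.5 [458, 457, 457, 457, 494, 585, 664, 703, 703, 683, 653, 631, 622, 615, 618, 615, 618, 618]
200 178.5 [459, 457, 459, 472, 548, 632, 691, 701, 681, 647, 627, 619, 615, 615, 613, 615, 615, 621]
240 183.5 [458, 458, 458, 459, 522, 609, 683, 699, 678, 645, 622, 618, 616, 614, 612, 613, 616, 614]
280 188.5 [454, 455, 454, 454, 480, 563, 646, 688, 682, 655, 626, 615, 608, 610, 608, 605, 605, 609]
300 191.5 [453, 453, 452, 453, 486, 571, 654, 688, 672, 643, 619, 606, 604, 603, 594, 578, 541, 480]
strip edge mean along,lat -0.0177 -0.0185 slope deg 1.59 x at lat0 -0.0172
[[-0.01892256 -0.06377756]
 [-0.09832982 -0.06380077]
 [-0.01640365  0.02685635]]
tcp in panel -0.08099551898879198 0.0009670462961636917
```

Emit:
jog_arm([
  [[0, 0, 0.2], [0, 0, 0]],
  [[0, 0, 0.4], [0, 0, 0]],
  [[0, 0, 0.55], [0, 0, 0]],
  [[0, 0, 0.62], [0, 0, 0]],
  [[0, 0, 0.62], [0, 0, 0]],
  [[0, 0, 0.62], [0, 0, 0]],
])

```text
clock: 7.32
position: [0.5315, 0.004, 0.0479]
eef_rot: [0.743, -0.669, 0.0, -0.001]
contact_force: [0.3, -0.4, -0.9]
finger_gap: 0.0127
grasp_force: 87.7
```

Emit:
jog_arm([
  [[0, 0, 0.02], [0, 0, 0]],
  [[0, 0, 0.04], [0, 0, 0]],
  [[0, 0, 0.06], [0, 0, 0]],
  [[0, 0, 0.07], [0, 0, 0]],
  [[0, 0, 0.07], [0, 0, 0]],
])

```text
clock: 7.95
position: [0.5309, 0.0038, 0.0402]
eef_rot: [0.743, -0.669, -0.0, 0.0]
contact_force: [0.4, -0.5, -0.3]
finger_gap: 0.0127
grasp_force: 87.7
```

Emit:
jog_arm([
  [[0, 0, 0.005], [0, 0, 0]],
  [[0, 0, 0.01], [0, 0, 0]],
  [[0, 0, 0.015], [0, 0, 0]],
  [[0, 0, 0.015], [0, 0, 0]],
])

```text
clock: 8.45
position: [0.531, 0.0038, 0.0395]
eef_rot: [0.743, -0.669, 0.0, -0.0]
contact_force: [-2.3, 0.2, 5.2]
finger_gap: 0.0129
grasp_force: 88.7
```

Emit:
jog_arm([
  [[0, -0.04, 0], [0, 0, 0]],
  [[0, -0.08, 0], [0, 0, 0]],
  [[0, -0.12, 0], [0, 0, 0]],
  [[0, -0.14, 0], [0, 0, 0]],
  [[0, -0.14, 0], [0, 0, 0]],
])

```text
clock: 9.07
position: [0.5444, 0.0049, 0.0395]
eef_rot: [0.743, -0.669, -0.0, 0.001]
contact_force: [-3.8, -0.4, 6.7]
finger_gap: 0.0128
grasp_force: 88.8
```

```bash
python3 - <<'E'
from h import *
o=st();print(o['eef_rot'])
im,C=grab('wrist','w3.png')
cv2.imwrite('pics/w3c.png',cv2.resize(im[30:350,0:400,::-1],None,fx=1.8,fy=1.8,interpolation=2))
E
```

```text
t 9.07 p [0.5444 0.0049 0.0395] f [-3.8 -0.4  6.7] gap 0.0128 gf 88.8
[ 7.43227465e-01 -6.69038586e-01 -1.55739426e-04  5.30852439e-04]
```

View pics/w3c.png

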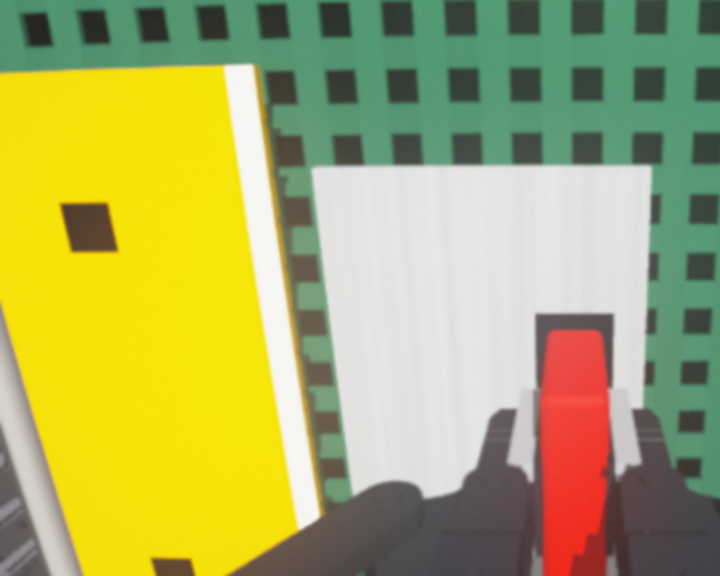

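The strip lies flat on the panel, its plain edge running from (313,168) to (352,495) in the crop. The flap's white edge, from (255,65) to (319,515), is just ahead of it and undisturbed.

```bash
python3 - <<'E'
from h import *
C=cam('wrist'); g=lambda p:np.array(p)/1.8+[0,30]
u=np.array([np.cos(np.radians(6.15)),np.sin(np.radians(6.15))]);v=np.array([-u[1],u[0]]);F=np.array([.611,.0117])
M=np.array([u,v]).T
print('flap',(cast(C,g([[255,65],[319,515]]),.041)[:,:2]-F)@M)
print('strip',(cast(C,g([[313,168],[352,495]]),.034)[:,:2]-F)@M)
print('tcp',(np.array(arm.get_obs()['position'])[:2]-F)@M)
E
```

```text
flap [[ 0.00295246 -0.08713229]
 [ 0.00325048  0.02784557]]
strip [[-0.00440773 -0.06421598]
 [-0.00371384  0.02623686]]
tcp [-0.06697336  0.00039778]
```

Emit:
jog_arm([
  [[0, -0.03, 0], [0, 0, 0]],
  [[0, -0.06, 0], [0, 0, 0]],
  [[0, -0.09, 0], [0, 0, 0]],
  [[0, -0.12, 0], [0, 0, 0]],
  [[0, -0.15, 0], [0, 0, 0]],
  [[0, -0.18, 0], [0, 0, 0]],
  [[0, -0.21, 0], [0, 0, 0]],
  [[0, -0.24, 0], [0, 0, 0]],
  [[0, -0.26, 0], [0, 0, 0]],
  [[0, -0.27, 0], [0, 0, 0]],
  [[0, -0.27, 0], [0, 0, 0]],
])

```text
clock: 10.5
position: [0.5711, 0.0077, 0.0396]
eef_rot: [0.743, -0.669, -0.0, 0.001]
contact_force: [-4.0, -0.1, 6.1]
finger_gap: 0.0129
grasp_force: 88.8
```

Emit:
jog_arm([
  [[0, 0, 0.01], [0, 0, 0]],
  [[0, 0, 0.02], [0, 0, 0]],
  [[0, 0, 0.02], [0, 0, 0]],
  [[0, 0, 0.02], [0, 0, 0]],
], squeeze=110)

```text
clock: 11.0
position: [0.5713, 0.0078, 0.0396]
eef_rot: [0.743, -0.669, 0.0, 0.0]
contact_force: [-7.4, 1.2, 17.2]
finger_gap: 0.0126
grasp_force: 109.2
```

```bash
python3 - <<'E'
from h import *
o=st();print(o['eef_rot'])
u=np.array([np.cos(np.radians(6.15)),np.sin(np.radians(6.15))]);print((np.array(o['position'])[:2]-[.611,.0117])@u)
im,C=grab('wrist','w4.png')
cv2.imwrite('pics/w4c.png',cv2.resize(im[30:350,0:400,::-1],None,fx=1.8,fy=1.8,interpolation=2))
E
```

```text
t 11.0 p [0.5713 0.0078 0.0396] f [-7.4  1.2 17.2] gap 0.0126 gf 109.2
[ 7.43435245e-01 -6.68807790e-01  1.76301842e-04  3.80977320e-04]
-0.03990153509080164
```

View pics/w4c.png

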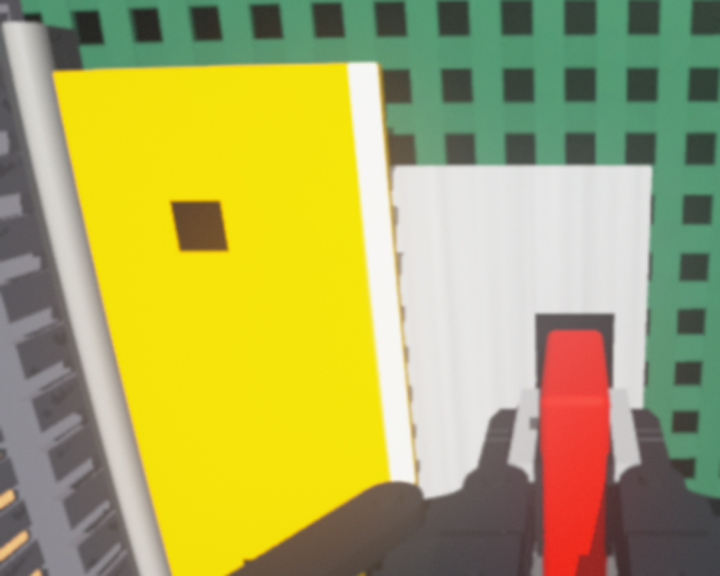

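The flap lies level over the strip. In the crop the visible plate runs from x=393 to 651, about 60 mm, so roughly 20 mm is tucked and the edges are parallel. I'll press a little harder and take one last look.

Emit:
jog_arm([
  [[0, 0, 0.01], [0, 0, 0]],
  [[0, 0, 0.015], [0, 0, 0]],
  [[0, 0, 0.015], [0, 0, 0]],
  [[0, 0, 0.015], [0, 0, 0]],
  [[0, 0, 0.015], [0, 0, 0]],
])

```text
clock: 11.68
position: [0.5713, 0.0077, 0.0395]
eef_rot: [0.744, -0.669, 0.0, 0.0]
contact_force: [-10.6, 1.5, 25.2]
finger_gap: 0.0127
grasp_force: 110.5
```

```bash
python3 - <<'E'
from h import *
st();im,_=grab('scene','s5.png')
cv2.imwrite('pics/s5c.png',cv2.resize(im[130:350,150:450,::-1],None,fx=2.6,fy=2.6))
E
```

```text
t 11.68 p [0.5713 0.0077 0.0395] f [-10.6   1.5  25.2] gap 0.0127 gf 110.5
```

View pics/s5c.png

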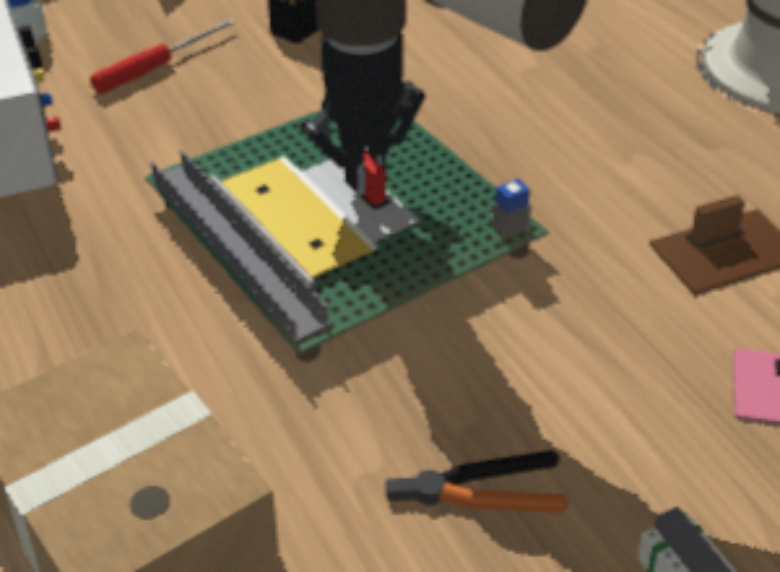

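The flap is level at (295,220) with the strip tucked under it, and the relay at (512,205) still stands. The other visible parts are where they were, so I'm handing in.

```bash
python3 -c "
from rig import arm
print(arm.finish_job())"
```

```text
the job is handed in; nothing more can be done
None
```

I handed the job in at 11.7 s: the strip is tucked about 20 mm under the level flap along its whole length, still gripped and pressed flat on the panel with about 25 N, and in the last picture no other part looked disturbed.

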